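# Snap the lifting handle onto the tank lid's eye

### The arm

A 6-joint arm with a two-finger parallel gripper is mounted at the origin on the work surface. World frame = base frame: x ahead of the robot, y to its left, z up, the work surface at z = 0. Lengths are in m, angles in rad, forces in N, time in s.
With the tool pointing down it reaches from about 0.25 to 0.725 m from the base axis. Payload 4 kg.
Tool frame: the origin (TCP) lies midway between the tips of the shut fingers; the grasp point (between the pads) lies pinch_z behind it (pinch_z is the distance from the TCP to the grasp point, in m); z points along the fingers, y is the direction in which the jaws open and shut (so a half turn about z gives the same grasp; the last joint's range is limited). The gripper opens to 85 mm and grips with 20 to 120 N. Pads are 22 mm wide; open, the fingers measure 114 mm over their backs; the gripper's body (76 mm by 85 mm) begins 54 mm behind the grasp point. The pads swing forward as they close: fully open they stand 13 mm farther back than shut.
Start: joints at [-1.11, 0.241, 0.005, 1.335, 0, 1.571], TCP at [0.222, -0.448, 0.231] pointing down, gripper open.
Joint ranges: [-2.72, 2.72], [-1.05, 1.87], [-1.09, 1.28], [-1.99, 2.15], [-1.42, 1.44], [-3.14, 3.14]. Speed limits (rad/s): [2.79, 2.79, 3.14, 3.14, 3.14, 3.14].

### API

Orientations are given as a unit quaternion [x, y, z, w].
In Python, from workcell import * gives the robot as it stands.
- The arm moves only by the tool move_arm, never from a script. Its argument "motion" is a list of rows, each a list of 3 entries, a list of its own where there are three numbers: the finger opening in mm, from 0 to 85.4, then the shift along the tool's x, y, z in units of 50 mm (1.0 is 50 mm), then the turn about the tool's z in units of 6 degrees (1.0 is 6 degrees). In form: [[claw, [dx, dy, dz], roll], ...]. A call has exactly 10 rows; each row is the pose to reach, as a shift and turn from the pose commanded when the call began, along the tool's axes at that moment; what a row does not reach only later rows make up. A row lasts 1/10 s, in which the tool goes at most 50 mm and 8.59 degrees, less where a joint would pass 70% of its speed; a pose out of reach is approached as far as the arm can. A call with a gripper value outside its range is refused whole. The fingers move at their own pace and stop on an object; the grip force is fixed at half the most. Time passes only in rows, so rows that repeat a pose let the fingers close, or fill a call up. It gives the time, the measured TCP pose, the force and the opening at its end, in the units of the state.
- get_obs(): the state, without advancing time (a new reading comes with each control period).
- camera(name): name is "scene" or "side" or "wrist"; returns a dict with "color" (420x560x3 uint8, red, green, blue), "fx", "fy", "cx", "cy" (pixels), "rvec" (rotation vector, rad) and "tvec" (3), from world to camera coordinates, as OpenCV has them; the wrist camera has in their place "mount" (4x4, takes a point from camera to tool coordinates, whose origin is the TCP and whose axes are the flange's). Camera axes: x right, y down, z forward; pixel columns grow to the right and rows downward; lengths in m; the calibration is good to about 2 mm. A picture is of the moment at which its call begins: read the wrist's pose just before it. There is no depth.
- job_done(): hands the job in, once; it reports no verdict.
The state is a dict: "clock": time; "joint_pos": joint angles; "joint_vel": joint speeds; "tau": joint torques, N m; "eef_pos": TCP position; "tool_rot": TCP orientation; "ft_force": force on the tool from outside, world axes, zero at the start; "ft_torque": the same for the moment, N m; "grip_width": finger opening in m.
Only numpy, scipy, OpenCV 4.12 (cv2) and the standard library are available. Lean on these libraries where they do the work, as an engineer would, in place of code of your own. Each camera call takes 0.05 s, during which the arm holds its last target.

### The job

Two small specimen tanks stand on the lab bench. Pick up the snap-hook lifting handle and press it straight down onto the steel eye on the one lid that has an eye (the other lid has a knob), until the eye's bar has passed the sprung gate and the gate has sprung shut beneath it; leave the handle standing upright on that lid, and do not tip or push away the glass flask between the tanks.

Things in the scene. Friction and masses are not known exactly. Their poses are not given: they have to be found in the camera images.
- hook_grip (a point): Centre of the black grip of the loose lifting handle (0.23 kg), standing on the bench, mouth down; 85 mm above its feet. z up; x from jaw to jaw; y through the mouth, as the eye's bar must lie (half a turn makes no difference). Grip 50 mm along x, 26 mm thick along y, 69 to 105 mm above the feet: take it from above, fingers closing along y. The aluminium hook below is 56 mm in x, 30 in y.
- hook_throat (a point): Point of the handle where the bar sits when fully home: mid-throat, 51 mm above the feet, 34 mm below the grip centre; axes as hook_grip. The throat is 30 mm wide between two jaws 13 mm wide, flared to about 40 mm at the feet, closed at the top 59 mm above the feet, and barred by the flat sprung gate 10 to 14 mm above the feet.
- hook_gate (a joint): Angle of the sprung gate (27 mm long, hinged at the +x jaw). 0 = shut across the throat; up to 1.55 as it is pushed up into the throat; it cannot open downward. A bar pressed on its middle opens it with about 4 to 5 N. The gate springs shut below the bar once the bar's centre is about 45 mm above the feet.
- eye_mid (a point): Middle of the steel eye's round bar, 8 mm thick, along this point's y, 76 mm between its two uprights; z up. Bar centre 51 mm above the lid: fully down, the handle's feet rest on the lid. Fixed to the lid centre of a fixed glass tank with white lid, 136 mm square, lid top 80 mm above the bench. The other tank is alike but has a round black knob; either may be left or right.
- flask_center (a point): Centre, half-way up, of the loose conical glass flask (96 mm tall, 72 mm across its foot, 34 mm across its rim) that stands between the two tanks; z up along it. To be left alone.
Not all that is in view belongs to the job. Of the things that look like the part that bears hook_grip, the smaller one is meant.

How it is judged:
At the end, for the whole second after the job is handed in: The bar lies in the throat above the gate (20 to 55 mm below the grip centre, within 20 mm of it across the throat, 35 mm along the bar), the gate is shut (below 0.15 rad), the handle is within 0.3 rad of upright, the flask within 40 mm of its start (value of joint hook_gate below 0.15 rad and x of eye_mid in the frame of hook_grip between -0.02 and 0.02 m and y of eye_mid in the frame of hook_grip between -0.035 and 0.035 m and z of eye_mid in the frame of hook_grip between -0.055 and -0.02 m and angle between hook_grip's own z axis and vertical below 0.3 rad and distance of flask_center from where it was at the start of the episode below 0.04 m); the robot touches nothing.
It fails at once if the flask is tipped over (more than 0.6 rad) (angle between flask_center's own z axis and vertical above 0.6 rad).
It also fails if it takes over 38 s, if anything falls off the work surface, if the arm or the gripper's body presses on something with over 40 N, if the wrist force passes 120 N, or if a joint passes its speed limit or range.

## Working session

There is one attempt and no reset: what is moved stays moved. The work goes in short steps, Python scripts to look and compute and a tool call to move; the robot and the scene stay as the last step left them, time stands still between calls to the robot, and variables do not carry over. Pictures are saved under pics/ and viewed, and the job is handed in when it is done.

Besides the shell and the picture viewer there is one more tool, called in YAML: its name, and indented under it one key for each argument. move_arm: Moves the arm, as the interface text tells. Its arguments: {"type":"object","properties":{"motion":{"type":"array","items":{"type":"array"}}},"required":["motion"]}

```bash
mkdir -p pics; ls; python3 - <<'E'
from workcell import *
import cv2,numpy as np,pickle
o=get_obs();print(o)
d={}
for n in ["scene","side","wrist"]:
    c=camera(n);d[n]=c;cv2.imwrite(f"pics/{n}0.png",c["color"][:,:,::-1])
    print(n,{k:v for k,v in c.items() if k!="color"})
pickle.dump((o,d),open("s0.pkl","wb"))
E
```

```text
pics
{'clock': 0.0, 'joint_pos': array([-1.10999946e+00,  2.41410075e-01,  3.74361308e-03,  1.33522460e+00,
        2.05319772e-05,  1.57079912e+00]), 'joint_vel': array([ 0.00026789,  0.00125072, -0.0009858 , -0.0011153 ,  0.00023924,
        0.00217902]), 'tau': array([-2.40313257e-04, -3.72319472e+01,  2.52406311e+01,  1.68611115e-02,
        8.34490083e-05, -1.17592609e-05]), 'eef_pos': array([ 0.22205516, -0.44727957,  0.23042183]), 'tool_rot': array([ 9.73575270e-01,  2.28363955e-01, -2.29189086e-04, -1.02203463e-03]), 'ft_force': array([-0.3531016,  0.0402871,  0.0775796]), 'ft_torque': array([ 0.00166589, -0.03579943,  0.03354248]), 'grip_width': 0.08543560469496184}
scene {'fx': 536.0825498381557, 'fy': 536.0825498381557, 'cx': 283.8504810804603, 'cy': 210.92264242285123, 'rvec': array([ 1.10288521,  2.49413214, -0.9049861 ]), 'tvec': array([ 0.34913435, -0.22590479,  1.19692036])}
side {'fx': 401.1288127793235, 'fy': 401.1288127793235, 'cx': 277.82018403328766, 'cy': 206.51696609721003, 'rvec': array([ 2.39583194, -0.33449343,  0.12933711]), 'tvec': array([-0.50646701,  0.1624091 ,  0.81755173])}
wrist {'fx': 348.9069672511633, 'fy': 348.9069672511633, 'cx': 277.87076761731305, 'cy': 207.76986182534498, 'mount': array([[ 1.15852011e-03, -9.49622202e-01, -3.13394850e-01,
         8.09754559e-02],
       [ 9.99999277e-01,  1.20105213e-03,  5.73509629e-05,
         4.93318030e-04],
       [ 3.21941806e-04, -3.13394690e-01,  9.49622907e-01,
        -1.43058941e-01],
       [ 0.00000000e+00,  0.00000000e+00,  0.00000000e+00,
         1.00000000e+00]])}
```

View pics/scene0.png

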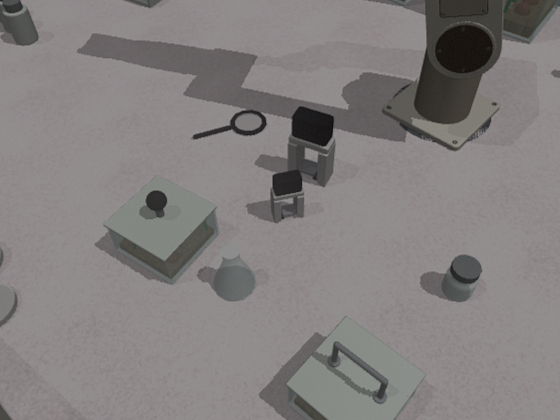

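View pics/side0.png

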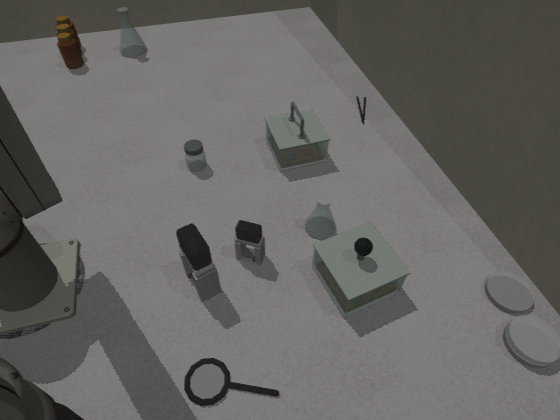

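View pics/wrist0.png

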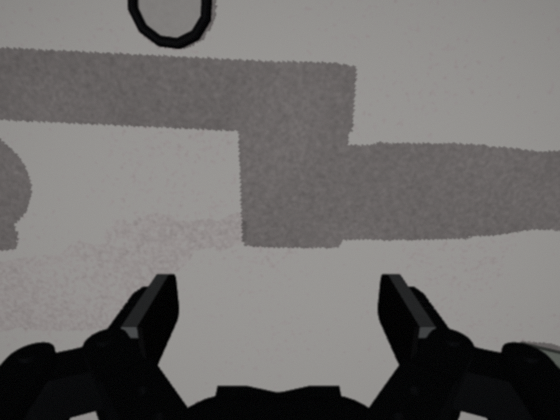

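Candidates for the handle: the large one at scene (312,145) / side (200,260), and the small one at scene (287,195) / side (250,240). The description calls for the smaller one. The lid with the eye is at scene (358,372) / side (297,130), the lid with the knob at scene (157,215), and the flask at scene (234,275). I'll check with close crops.

```bash
python3 - <<'E'
import cv2,pickle,numpy as np
o,d=pickle.load(open("s0.pkl","rb"))
def crop(n,x,y,w,h,f):
    c=d[n]["color"][y:y+h,x:x+w,::-1]
    return cv2.resize(c,None,fx=f,fy=f,interpolation=cv2.INTER_CUBIC)
a=crop("scene",255,155,66,75,6); b=crop("side",220,205,66,75,6)
cv2.imwrite("pics/c1.png",np.clip(np.hstack([a,b])*1.5,0,255))
a=crop("scene",280,310,160,110,2.5*1.0); b=crop("side",255,90,80,88,3.125)
cv2.imwrite("pics/c2.png",np.clip(np.hstack([a,b])*1.3,0,255)); print(a.shape,b.shape)
E
```

```text
(275, 400, 3) (275, 250, 3)[ WARN:0@0.154] global loadsave.cpp:1063 imwrite_ Unsupported depth image for selected encoder is fallbacked to CV_8U.
```

View pics/c1.png

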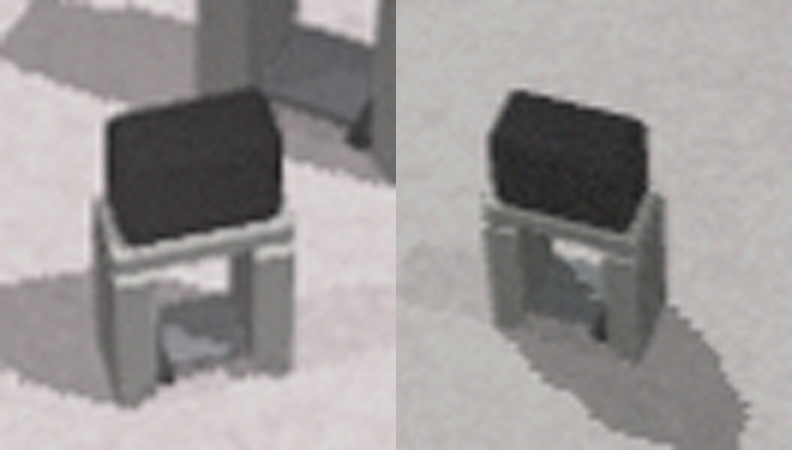

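View pics/c2.png

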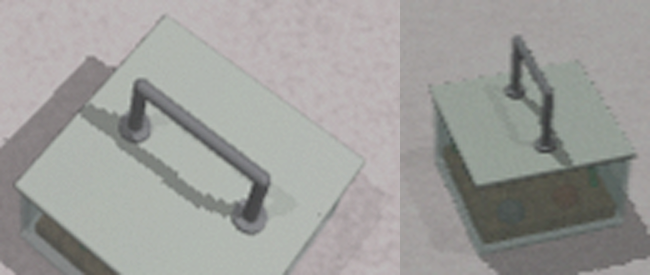

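```bash
cat > h.py <<'E'
import cv2,pickle,numpy as np
from scipy.spatial.transform import Rotation as R
def ray(c,uv):
    Rm=R.from_rotvec(c["rvec"]).as_matrix(); C=-Rm.T@c["tvec"]
    v=Rm.T@np.array([(uv[0]-c["cx"])/c["fx"],(uv[1]-c["cy"])/c["fy"],1]); return C,v
def atz(c,uv,z):
    C,v=ray(c,uv); return C+v*(z-C[2])/v[2]
def proj(c,P):
    return cv2.projectPoints(np.array(P,float).reshape(-1,3),c["rvec"],c["tvec"],np.array([[c["fx"],0,c["cx"]],[0,c["fy"],c["cy"]],[0,0,1]]),None)[0].reshape(-1,2)
E
python3 - <<'E'
from h import *
o,d=pickle.load(open("s0.pkl","rb"))
s,t=d["scene"],d["side"]
def P(n,c,pts,z):
    Q=np.array([atz(c,p,z)[:2] for p in pts]); print(n,Q.round(4).tolist(),[round(float(np.linalg.norm(Q[i]-Q[i-1])),4) for i in range(1,len(Q))],[round(float(np.degrees(np.arctan2(*(Q[i]-Q[i-1])[::-1]))),1) for i in range(1,len(Q))],Q.mean(0).round(4)); return Q
P("feet scene",s,[(271.7,213.7),(275.8,222.5),(303.7,217.5)],0)
P("feet side",t,[(236.3,259.2),(260.7,265.3),(264.3,257)],0)
P("bar scene",s,[(336,344),(386,382)],.131)
P("bar side",t,[(292.4,102.8),(302.4,119.4)],.131)
P("lid scene",s,[(286,384),(346,316),(425.2,374)],.08)
P("lid side",t,[(264.6,117.2),(312.6,109.8),(329.6,139.6),(280,149.2)],.08)
P("flask scene",s,[(234,283)],.0)
P("flask side",t,[(321,226)],.0)
E
```

```text
feet scene [[0.471, -0.0733], [0.4813, -0.0532], [0.4376, -0.0226]] [0.0226, 0.0533] [62.9, 145.0] [ 0.4633 -0.0497]
feet side [[0.4194, -0.0507], [0.466, -0.0801], [0.4787, -0.0616]] [0.0551, 0.0224] [-32.2, 55.4] [ 0.4547 -0.0641]
bar scene [[0.651, 0.2155], [0.6489, 0.2934]] [0.0779] [91.5] [0.65   0.2544]
bar side [[0.6476, 0.2888], [0.6501, 0.2152]] [0.0737] [-88.0] [0.6488 0.252 ]
lid scene [[0.7193, 0.1894], [0.5854, 0.1857], [0.5826, 0.3192]] [0.1339, 0.1335] [-178.4, 91.2] [0.6291 0.2314]
lid side [[0.5806, 0.3176], [0.7146, 0.3145], [0.7136, 0.1826], [0.5838, 0.1811]] [0.134, 0.1319, 0.1299] [-1.3, -90.4, -179.3] [0.6482 0.2489]
flask scene [[0.6251, -0.0163]] [] [] [ 0.6251 -0.0163]
flask side [[0.626, -0.0142]] [] [] [ 0.626  -0.0142]
```

```bash
python3 - <<'E'
from h import *
o,d=pickle.load(open("s0.pkl","rb"))
def box(cx,cy,th,lx,ly,z0,z1):
    c,s_=np.cos(th),np.sin(th)
    return [(cx+c*a*lx/2-s_*b*ly/2,cy+s_*a*lx/2+c*b*ly/2,z) for z in (z0,z1) for a,b in ((-1,-1),(1,-1),(1,1),(-1,1))]
E=[(0,1),(1,2),(2,3),(3,0),(4,5),(5,6),(6,7),(7,4),(0,4),(1,5),(2,6),(3,7)]
out=[]
for n,(x,y) in {"scene":(255,155),"side":(220,205)}.items():
    c=d[n]; im=cv2.resize(c["color"][y:y+75,x:x+66,::-1],None,fx=6,fy=6,interpolation=cv2.INTER_CUBIC); im=np.clip(im*1.5,0,255).astype(np.uint8)
    for B,col in ((box(.451,-.0517,np.radians(-33.5),.056,.030,0,.065),(0,0,255)),(box(.451,-.0517,np.radians(-33.5),.05,.026,.069,.105),(0,255,0))):
        p=(proj(c,B)-[x-.5,y-.5])*6
        for i,j in E: cv2.line(im,tuple(p[i].astype(int).tolist()),tuple(p[j].astype(int).tolist()),col,1,cv2.LINE_AA)
    out.append(im)
cv2.imwrite("pics/fit.png",np.hstack(out))
E
```

```text
(no output)
```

View pics/fit.png

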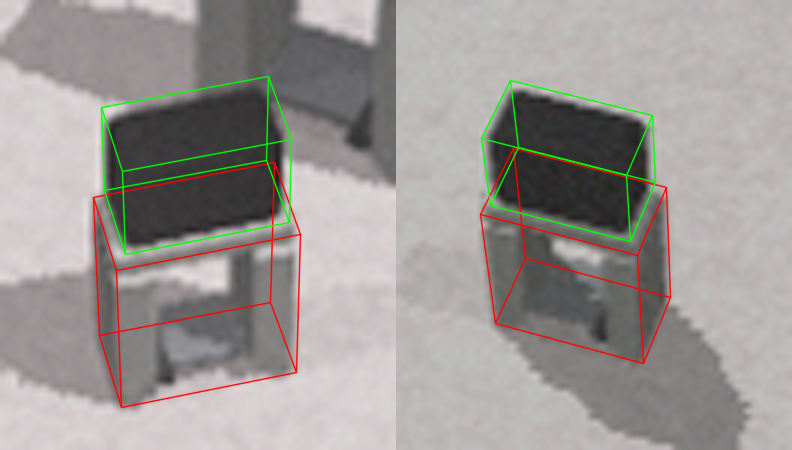

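```bash
python3 - <<'E'
from h import *
import workcell
print([ (k,getattr(workcell,k)) for k in dir(workcell) if 'pinch' in k.lower() or k.isupper()], [k for k in dir(workcell) if k[0]!='_'])
o,d=pickle.load(open("s0.pkl","rb"))
a=cv2.resize(d["scene"]["color"][95:195,275:345,::-1],None,fx=5,fy=5); b=cv2.resize(d["side"]["color"][215:315,165:235,::-1],None,fx=5,fy=5)
cv2.imwrite("pics/big.png",np.clip(np.hstack([a,b])*1.5,0,255).astype(np.uint8))
E
```

```text
[('pinch_z', 0.0187)] ['Unreachable', 'camera', 'get_obs', 'job_done', 'pinch_z']
```

View pics/big.png

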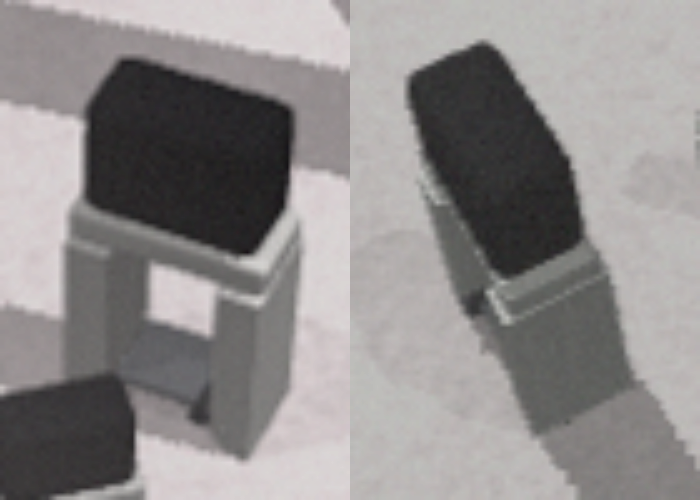

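```bash
python3 - <<'E'
from h import *
o,d=pickle.load(open("s0.pkl","rb"));s,t=d["scene"],d["side"]
for c,ps in ((s,[(324,187),(333.4,173.4),(288,170)]),(t,[(203,302),(222,292)])):
    print([atz(c,p,0)[:2].round(3).tolist() for p in ps])
# top point triangulation of the far-left grip: centre top approx scene (314,110.5), side (189,230)
def tri(a,b):
    C1,v1=ray(s,a);C2,v2=ray(t,b);A=np.c_[v1,-v2];k=np.linalg.lstsq(A,C2-C1,rcond=None)[0];return (C1+v1*k[0]+C2+v2*k[1])/2,np.linalg.norm(C1+v1*k[0]-C2-v2*k[1])
print(tri((313,116),(193,241)))
Q=R.from_quat(o["tool_rot"]).as_matrix();print(Q.round(4))
tgt=np.array([.451,-.0517,.175]); e=o["eef_pos"]
print("shift units",Q.T@(tgt-e)/.05)
E
```

```text
[[0.353, -0.044], [0.312, -0.053], [0.366, -0.127]]
[[0.335, -0.132], [0.375, -0.121]]
(array([ 0.34203235, -0.08993112,  0.14538773]), np.float64(0.003539772816181935))
[[ 8.957e-01  4.447e-01 -9.000e-04]
 [ 4.447e-01 -8.957e-01  1.900e-03]
 [ 0.000e+00 -2.100e-03 -1.000e+00]]
shift units [ 7.61925777 -5.04802704  1.11916962]
```

move_arm:
  motion:
    - [70,[0.4,-0.25,0],-0.8]
    - [60,[1.2,-0.8,0],-2.0]
    - [60,[2.0,-1.3,0],-3.4]
    - [60,[2.8,-1.85,0],-4.8]
    - [60,[3.6,-2.4,0],-6.2]
    - [60,[4.4,-2.9,0],-7.6]
    - [60,[5.2,-3.45,0],-9.0]
    - [60,[6.0,-4.0,0],-10.4]
    - [60,[6.6,-4.35,0],-11.6]
    - [60,[7.0,-4.64,0],-12.5]

```text
clock: 1.15
eef_pos: [0.4336, -0.0822, 0.2311]
tool_rot: [0.631, 0.776, 0.0, -0.0]
ft_force: [-0.8, 0.6, 0.6]
grip_width: 0.0601
```

```bash
cat > go.py <<'E'
from h import *
from workcell import get_obs
def show(tgt,yaw):
    "units to move so the tool TCP reaches tgt, tool y at yaw(deg)"
    o=get_obs();Q=R.from_quat(o["tool_rot"]).as_matrix();e=o["eef_pos"]
    y=np.degrees(np.arctan2(Q[1,1],Q[0,1]))
    print("t",o["clock"],"eef",e.round(4),"yaw",y.round(2),"down",Q[:,2].round(3),"F",o["ft_force"].round(1),"w",round(o["grip_width"]*1e3,1),"q",o["joint_pos"].round(2))
    print("shift",(Q.T@(np.array(tgt)-e)/.05).round(3),"roll",(-(yaw-y)/6).round(3))
E
python3 -c "
from go import *
show([.451,-.0517,.17],56.5)"
```

```text
t 1.15 eef [ 0.4336 -0.0822  0.2311] yaw 11.8 down [ 0.  0. -1.] F [-0.8  0.6  0.6] w 60.1 q [-0.19  0.12 -0.14  1.31  0.    1.18]
shift [0.525 0.466 1.222] roll -7.45
```

move_arm:
  motion:
    - [60,[0.2,0.2,0.1],-1.2]
    - [60,[0.4,0.4,0.2],-2.5]
    - [60,[0.52,0.47,0.3],-3.8]
    - [60,[0.52,0.47,0.4],-5.1]
    - [60,[0.52,0.47,0.5],-6.4]
    - [60,[0.52,0.47,0.7],-7.2]
    - [60,[0.52,0.47,0.9],-7.45]
    - [60,[0.52,0.47,1.0],-7.45]
    - [60,[0.52,0.47,1.0],-7.45]
    - [60,[0.52,0.47,1.0],-7.45]

```text
clock: 2.15
eef_pos: [0.4506, -0.0543, 0.1814]
tool_rot: [0.292, 0.956, -0.0, -0.0]
ft_force: [-0.1, -0.4, -0.1]
grip_width: 0.0599
```

```bash
python3 -c "
from go import *
from workcell import camera
show([.451,-.0517,.068],56.5)
c=camera('wrist');cv2.imwrite('pics/w1.png',c['color'][:,:,::-1])"
```

```text
t 2.15 eef [ 0.4506 -0.0543  0.1814] yaw 56.05 down [-0.  0. -1.] F [-0.1 -0.4 -0.1] w 59.9 q [-0.12  0.18 -0.21  1.19 -0.    0.47]
shift [0.022 0.049 2.267] roll -0.075
```

View pics/w1.png

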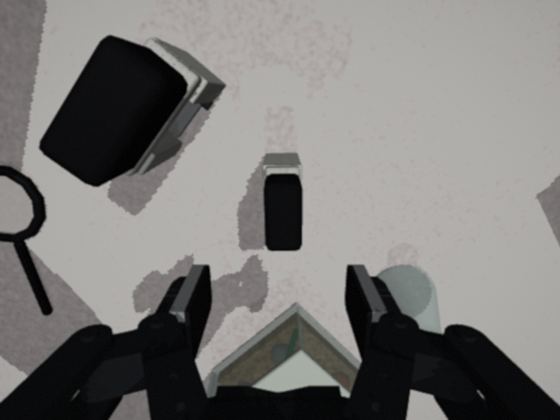

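Wrist view: the small handle is at (283,212), square between the fingers. The large handle is at (120,110), well clear, and the flask is at (405,290). The handle's sideways offset agrees with the fit to about 1 mm, so I'll descend and grip.

move_arm:
  motion:
    - [60,[0.02,0.05,0.3],-0.08]
    - [60,[0.02,0.05,0.7],-0.08]
    - [60,[0.02,0.05,1.1],-0.08]
    - [60,[0.02,0.05,1.5],-0.08]
    - [60,[0.02,0.05,1.9],-0.08]
    - [60,[0.02,0.05,2.15],-0.08]
    - [60,[0.02,0.05,2.23],-0.08]
    - [60,[0.02,0.05,2.23],-0.08]
    - [40,[0.02,0.05,2.23],-0.08]
    - [15,[0.02,0.05,2.23],-0.08]

```text
clock: 3.2
eef_pos: [0.452, -0.0517, 0.0708]
tool_rot: [0.288, 0.958, 0.0, 0.001]
ft_force: [0.5, 0.5, 0.0]
grip_width: 0.0315
```

move_arm:
  motion:
    - [15,[0,0,0],0]
    - [15,[0,0,0],0]
    - [15,[0,0,0],0]
    - [15,[0,0,0],0]
    - [15,[0,0,-0.1],0]
    - [15,[0,0,-0.2],0]
    - [15,[0,0,-0.3],0]
    - [15,[0,0,-0.4],0]
    - [15,[0,0,-0.4],0]
    - [15,[0,0,-0.4],0]

```text
clock: 4.2
eef_pos: [0.4512, -0.0517, 0.0899]
tool_rot: [0.288, 0.958, 0.0, 0.0]
ft_force: [-0.1, 0.5, -1.7]
grip_width: 0.025
```

```bash
python3 -c "
from go import *
from workcell import camera
show([.6495,.2525,.27],91)
L=[]
for n,(x,y,w,h) in (('scene',(230,100,130,140)),('side',(180,160,130,140))):
    c=camera(n)['color'];L.append(cv2.resize(c[y:y+h,x:x+w,::-1],None,fx=3,fy=3))
cv2.imwrite('pics/g1.png',np.hstack(L))"
```

```text
t 4.2 eef [ 0.4512 -0.0517  0.0899] yaw 56.58 down [ 0. -0. -1.] F [-0.1  0.5 -1.7] w 25.0 q [-0.11  0.27 -0.35  0.95 -0.    0.47]
shift [ 0.039  7.262 -3.601] roll -5.736
```

View pics/g1.png

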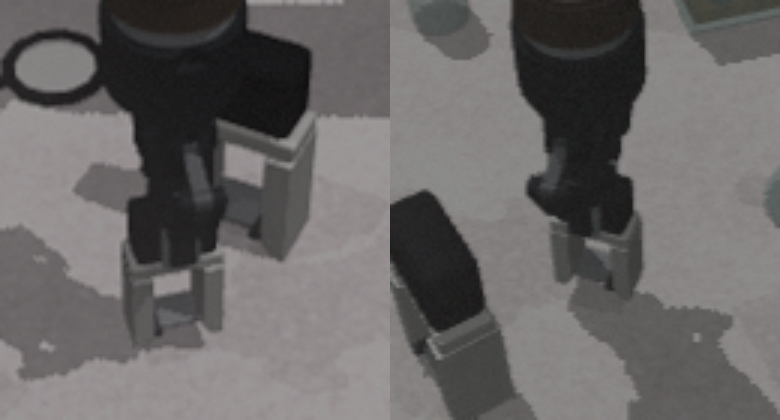

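Holding the handle: width 25 mm, weight about 1.7 N, upright, and the large handle untouched. Next I'll lift and carry it over to the eye.

move_arm:
  motion:
    - [15,[0,0,-0.3],0]
    - [15,[0,0,-0.9],0]
    - [15,[0,0,-1.6],0]
    - [15,[0,0.2,-2.3],0]
    - [15,[0,0.6,-2.9],-0.5]
    - [15,[0,1.2,-3.2],-1.0]
    - [15,[0,1.9,-3.2],-1.6]
    - [15,[0,2.6,-3.2],-2.3]
    - [15,[0.0,3.3,-3.2],-3.0]
    - [15,[0.0,4.0,-3.2],-3.7]

```text
clock: 5.3
eef_pos: [0.5617, 0.1165, 0.2493]
tool_rot: [0.096, 0.995, -0.0, -0.0]
ft_force: [1.1, 0.0, -1.4]
grip_width: 0.0255
```

```bash
python3 -c "
from go import *
show([.6495,.2525,.25],91)"
```

```text
t 5.3 eef [0.5617 0.1165 0.2493] yaw 78.95 down [-0.001 -0.    -1.   ] F [ 1.1  0.  -1.4] w 25.5 q [ 0.2   0.38  0.25  1.44 -0.    0.4 ]
shift [-1.203  3.007 -0.016] roll -2.008
```

move_arm:
  motion:
    - [15,[-0.2,0.6,0],-0.4]
    - [15,[-0.5,1.2,0],-0.8]
    - [15,[-0.75,1.8,0],-1.2]
    - [15,[-0.95,2.3,0],-1.6]
    - [15,[-1.1,2.7,0],-1.9]
    - [15,[-1.16,2.85,0],-2.0]
    - [15,[-1.16,2.85,0],-2.0]
    - [15,[-1.16,2.85,0],-2.0]
    - [15,[-1.16,2.85,0],-2.0]
    - [15,[-1.16,2.85,0],-2.0]

```text
clock: 6.3
eef_pos: [0.6457, 0.243, 0.2502]
tool_rot: [-0.006, 1.0, -0.0, 0.0]
ft_force: [-1.0, -0.2, -2.2]
grip_width: 0.0254
```

```bash
python3 -c "
from go import *
from workcell import camera
show([.6495,.2525,.25],91)
o=get_obs();D={n:camera(n) for n in ('scene','side','wrist')}
pickle.dump((o,D),open('s1.pkl','wb'))
L=[]
for n,(x,y,w,h) in (('scene',(280,260,170,160)),('side',(240,30,110,160))):
    c=D[n]['color'];f=3.5
    L.append(np.clip(cv2.resize(c[y:y+h,x:x+w,::-1],None,fx=3.0 if n=='scene' else 3,fy=3.0,interpolation=cv2.INTER_CUBIC)*1.5,0,255).astype(np.uint8))
cv2.imwrite('pics/e1.png',np.hstack(L)[:, :800]);cv2.imwrite('pics/w2.png',D['wrist']['color'][:,:,::-1])"
```

```text
t 6.3 eef [0.6457 0.243  0.2502] yaw 90.73 down [ 0. -0. -1.] F [-1.  -0.2 -2.2] w 25.4 q [ 0.36  0.65  0.69  1.61 -0.    0.35]
shift [-0.078  0.189  0.004] roll -0.046
```

View pics/e1.png

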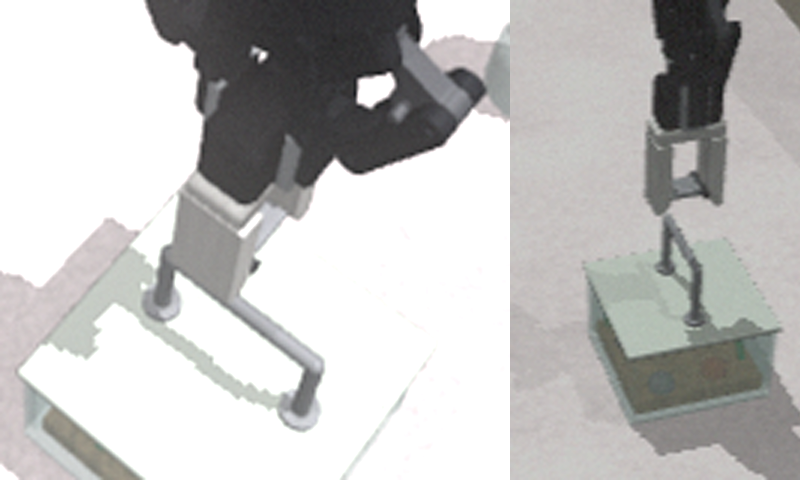

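View pics/w2.png

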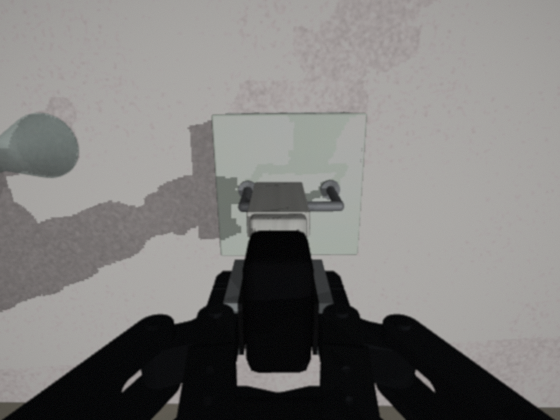

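```bash
cat > ov.py <<'E'
from h import *
def box(cx,cy,th,lx,ly,z0,z1):
    c,s_=np.cos(th),np.sin(th)
    return [(cx+c*a*lx/2-s_*b*ly/2,cy+s_*a*lx/2+c*b*ly/2,z) for z in (z0,z1) for a,b in ((-1,-1),(1,-1),(1,1),(-1,1))]
E=[(0,1),(1,2),(2,3),(3,0),(4,5),(5,6),(6,7),(7,4),(0,4),(1,5),(2,6),(3,7)]
def ov(fn,out,dx=0,dy=0,bar=(.6495,.2525),byaw=91):
    o,D=pickle.load(open(fn,"rb"));Q=R.from_quat(o["tool_rot"]).as_matrix();e=o["eef_pos"]
    th=np.arctan2(Q[1,1],Q[0,1])-np.pi/2; f0=e[2]-.0708; L=[]
    for n,(x,y,w,h),f,g in (("scene",(315,300,85,95),4.5,1),("side",(270,55,75,95),4.5,1.5)):
        c=D[n]; im=np.clip(cv2.resize(c["color"][y:y+h,x:x+w,::-1],None,fx=f,fy=f,interpolation=cv2.INTER_CUBIC)*g,0,255).astype(np.uint8)
        u=np.array([np.cos(np.radians(byaw)),np.sin(np.radians(byaw))])*.038
        for B,col,ed in ((box(e[0]+dx,e[1]+dy,th,.056,.030,f0,f0+.065),(0,0,255),E),
            ([(bar[0]+s*u[0],bar[1]+s*u[1],z) for s in (-1,1) for z in (.131,.08)],(255,0,0),[(0,2),(0,1),(2,3)]),
            (box(bar[0],bar[1],np.radians(byaw-90),.136,.136,.08,.08),(0,160,0),E[:4])):
            p=(proj(c,B)-[x-.5,y-.5])*f
            for i,j in ed: cv2.line(im,tuple(p[i].astype(int).tolist()),tuple(p[j].astype(int).tolist()),col,1,cv2.LINE_AA)
        L.append(im)
    cv2.imwrite(out,np.hstack(L))
E
python3 -c "
from ov import *
ov('s1.pkl','pics/ov1.png')"
```

```text
(no output)
```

View pics/ov1.png

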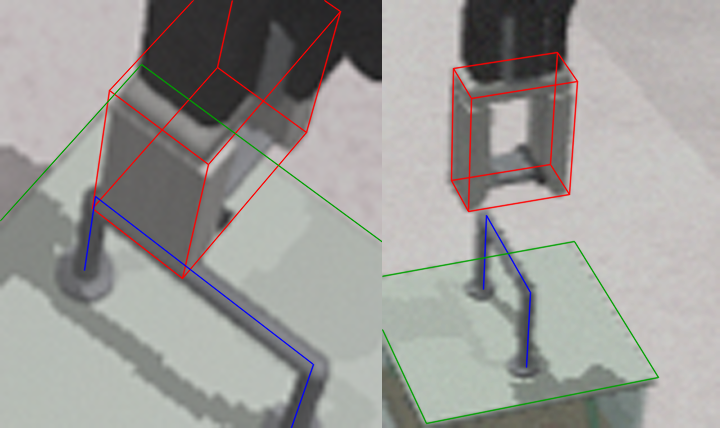

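Overlay: the held handle and the eye both match the model to about 1–2 mm in both views. Shifting about 3 mm in x and 9 mm in y, then entering the mouth.

move_arm:
  motion:
    - [15,[-0.03,0.1,0],0]
    - [15,[-0.06,0.19,0],0]
    - [15,[-0.06,0.19,0],0]
    - [15,[-0.06,0.19,0.2],0]
    - [15,[-0.06,0.19,0.4],0]
    - [15,[-0.06,0.19,0.6],0]
    - [15,[-0.06,0.19,0.8],0]
    - [15,[-0.06,0.19,0.95],0]
    - [15,[-0.06,0.19,1.0],0]
    - [15,[-0.06,0.19,1.0],0]

```text
clock: 7.45
eef_pos: [0.6485, 0.2532, 0.1991]
tool_rot: [-0.007, 1.0, -0.0, -0.001]
ft_force: [-0.2, -0.0, -2.2]
grip_width: 0.0255
```

```bash
python3 -c "
from go import *
from ov import ov
from workcell import camera
show([.6488,.2525,.151],91)
o=get_obs();D={n:camera(n) for n in ('scene','side')}
pickle.dump((o,D),open('s2.pkl','wb'));ov('s2.pkl','pics/ov2.png')"
```

```text
t 7.45 eef [0.6485 0.2532 0.1991] yaw 90.78 down [-0.001 -0.    -1.   ] F [-0.2 -0.  -2.2] w 25.5 q [0.37 0.67 0.59 1.49 0.   0.36]
shift [-0.007 -0.013  0.963] roll -0.037
```

View pics/ov2.png

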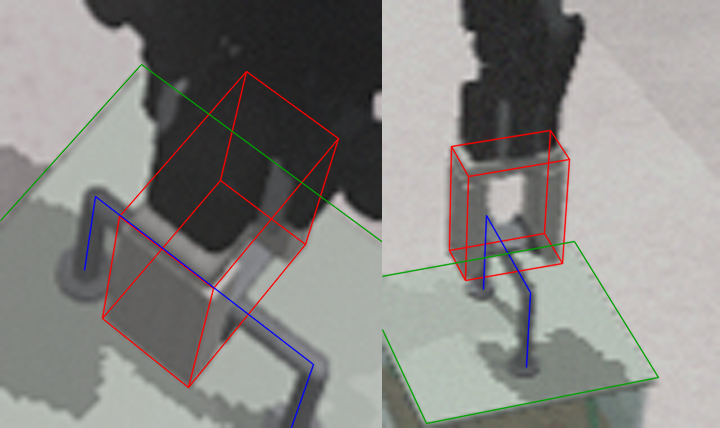

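The bar is in the mouth and no contact force shows. Pressing down.

move_arm:
  motion:
    - [15,[0,0,0.1],0]
    - [15,[0,0,0.22],0]
    - [15,[0,0,0.34],0]
    - [15,[0,0,0.46],0]
    - [15,[0,0,0.58],0]
    - [15,[0,0,0.7],0]
    - [15,[0,0,0.8],0]
    - [15,[0,0,0.88],0]
    - [15,[0,0,0.92],0]
    - [15,[0,0,0.92],0]

```text
clock: 8.55
eef_pos: [0.648, 0.2532, 0.1527]
tool_rot: [-0.007, 1.0, -0.0, -0.001]
ft_force: [0.1, 0.2, -2.4]
grip_width: 0.0251
```

```bash
python3 -c "
from go import *
from ov import ov
from workcell import camera
show([.6488,.2525,.151],91)
o=get_obs();D={n:camera(n) for n in ('scene','side')}
pickle.dump((o,D),open('s3.pkl','wb'));ov('s3.pkl','pics/ov3.png')"
```

```text
t 8.55 eef [0.648  0.2532 0.1527] yaw 90.79 down [-0.002 -0.001 -1.   ] F [ 0.1  0.2 -2.4] w 25.1 q [0.37 0.68 0.49 1.38 0.   0.36]
shift [-0.017 -0.013  0.033] roll -0.036
```

View pics/ov3.png

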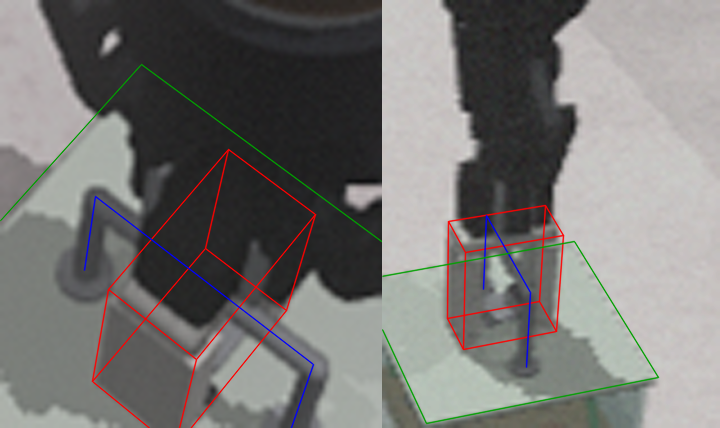

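The handle is about 2 mm above the lid, and with the wrist force back to its weight alone, the gate is no longer loaded. I'll seat it with a light touch.

move_arm:
  motion:
    - [15,[0,0,0.01],0]
    - [15,[0,0,0.02],0]
    - [15,[0,0,0.03],0]
    - [15,[0,0,0.04],0]
    - [15,[0,0,0.05],0]
    - [15,[0,0,0.05],0]
    - [15,[0,0,0.05],0]
    - [15,[0,0,0.05],0]
    - [15,[0,0,0.05],0]
    - [15,[0,0,0.05],0]

```text
clock: 9.65
eef_pos: [0.6488, 0.2533, 0.1513]
tool_rot: [-0.007, 1.0, 0.0, 0.0]
ft_force: [0.8, -0.1, -1.5]
grip_width: 0.0251
```

move_arm:
  motion:
    - [27,[0,0,0],0]
    - [30,[0,0,0],0]
    - [36,[0,0,0],0]
    - [45,[0,0,0],0]
    - [55,[0,0,0],0]
    - [60,[0,0,0],0]
    - [60,[0,0,0],0]
    - [60,[0,0,-0.1],0]
    - [60,[0,0,-0.3],0]
    - [60,[0,0,-0.5],0]

```text
clock: 10.65
eef_pos: [0.6489, 0.2533, 0.1773]
tool_rot: [-0.007, 1.0, 0.0, 0.0]
ft_force: [0.2, 1.0, 0.7]
grip_width: 0.0601
```

move_arm:
  motion:
    - [60,[0,0,-0.3],0]
    - [60,[0,0,-0.7],0]
    - [60,[0,0,-1.1],0]
    - [60,[0.2,0,-1.5],0]
    - [60,[0.7,0,-1.9],0]
    - [60,[1.4,0,-2.2],0]
    - [60,[2.1,0,-2.3],0]
    - [60,[2.8,0,-2.3],0]
    - [60,[3.4,0,-2.3],0]
    - [60,[3.6,0,-2.3],0]

```text
clock: 11.65
eef_pos: [0.4666, 0.2509, 0.2935]
tool_rot: [-0.008, 1.0, 0.001, 0.001]
ft_force: [-0.0, 0.2, 0.6]
grip_width: 0.0599
```

```bash
python3 -c "
from go import *
import ov as O
from workcell import camera
show([.6488,.2525,.151],91)
o=get_obs();D={n:camera(n) for n in ('scene','side')}
o['eef_pos']=np.array([.6488,.2532,.1508]);o['tool_rot']=np.array([-.007,1,0,0])
pickle.dump((o,D),open('s4.pkl','wb'));O.ov('s4.pkl','pics/ov4.png')
L=[]
for n,(x,y,w,h) in (('scene',(300,300,120,120)),('side',(262,60,75,120))):
    L.append(np.clip(cv2.resize(D[n]['color'][y:y+h,x:x+w,::-1],None,fx=4,fy=4,interpolation=cv2.INTER_CUBIC)*1.2,0,255).astype(np.uint8))
cv2.imwrite('pics/f1.png',np.hstack(L));cv2.imwrite('pics/sc4.png',D['scene']['color'][:,:,::-1])"
```

```text
t 11.65 eef [0.4666 0.2509 0.2935] yaw 90.86 down [ 0.002  0.001 -1.   ] F [-0.   0.2  0.6] w 59.9 q [0.49 0.28 0.22 1.51 0.   0.48]
shift [-3.638 -0.026  2.858] roll -0.023
```

View pics/ov4.png

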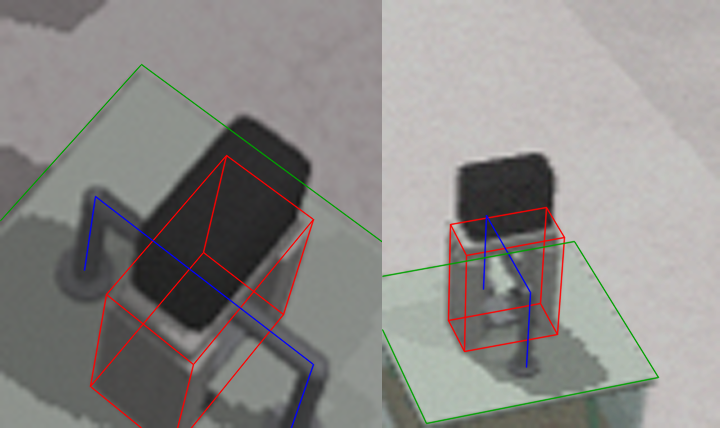

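View pics/f1.png

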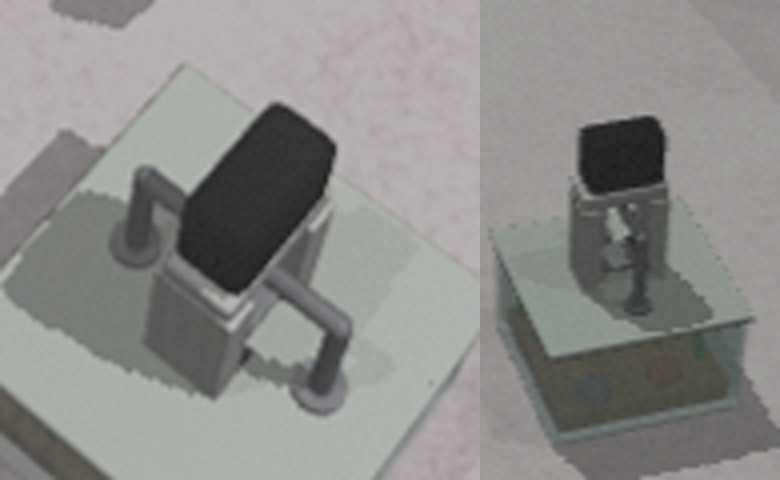

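View pics/sc4.png

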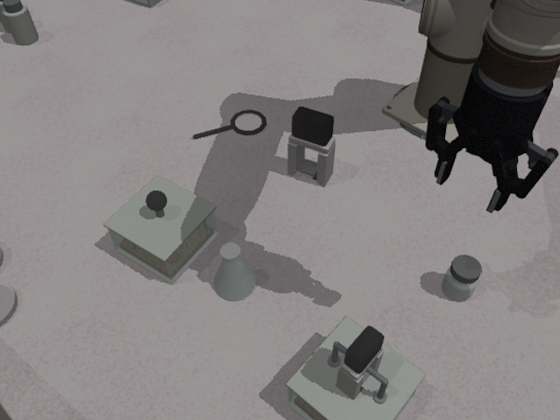

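```bash
python3 -c "
from h import *
o,D=pickle.load(open('s4.pkl','rb'));L=[]
for n,(x,y,w,h) in (('scene',(345,350,40,55)),('side',(280,98,32,44))):
    L.append(np.clip(cv2.resize(D[n]['color'][y:y+h,x:x+w,::-1],(400,550),interpolation=cv2.INTER_CUBIC)*1.5,0,255).astype(np.uint8))
cv2.imwrite('pics/f2.png',np.hstack(L))
th=np.radians(.8)
for z in (.08+.010,.08+.014): print([ (n,proj(D[n],[(.6488+a*.014,.2532+b*.012,z) for a in(-1,1) for b in (-1,1)]).round(1).tolist()) for n in ('scene','side')])
"
```

```text
[('scene', [[356.3, 361.2], [370.6, 372.6], [343.4, 376.0], [357.8, 387.9]]), ('side', [[292.7, 127.8], [289.9, 122.3], [303.2, 125.9], [300.3, 120.5]])]
[('scene', [[356.6, 359.9], [371.0, 371.4], [343.6, 374.7], [358.1, 386.7]]), ('side', [[292.8, 126.5], [290.0, 121.0], [303.2, 124.7], [300.3, 119.2]])]
```

View pics/f2.png

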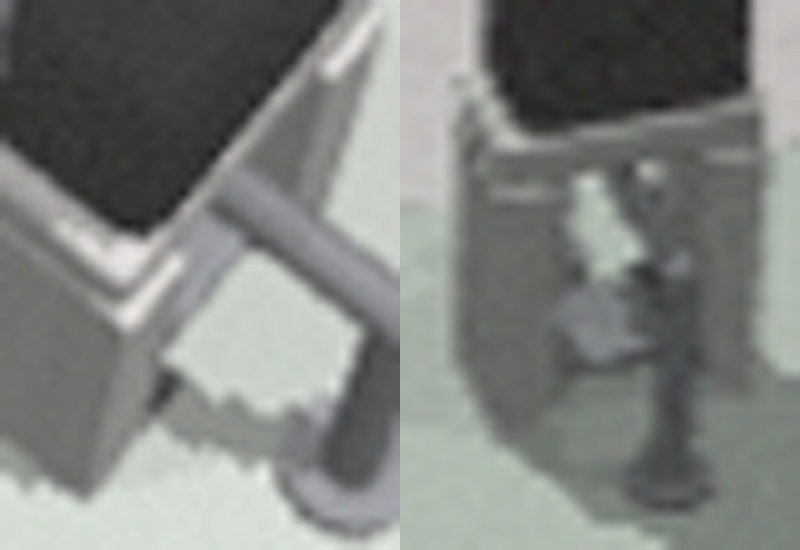

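The gate plate shows flat across the throat at side px (293–300, 121–127), exactly where a shut gate projects, and the bar is above it. In the scene view the flask still stands at (234,283). Handing in.

```bash
python3 -c "
from workcell import *
print(job_done())"
```

```text
the job is handed in; nothing more can be done
None
```

The smaller snap-hook handle is on the eye of the lid that has one, standing upright with its gate shut. I pressed it straight down, released it and moved the arm clear, handing in at about 11.8 s of the 38 s.

- **Seating:** In both views the handle matched the model with its feet on the lid. The wrist force read about 2 N (the handle's weight) once the bar was through, so the gate was no longer loaded.
- **Gate and bar:** The side view shows the gate plate flat across the throat where a shut gate should appear, with the bar above it. I couldn't read the gate's angle directly, so this rests on the image and the force.
- **Flask:** It still stands at the same place in the scene image, judged by eye and not re-measured.
- **Disagreements:** The first foot-corner estimates of the handle from the two cameras differed by about 9 mm, because some corners were hidden. Using the known sizes brought them to within about 2 mm. The eye's position differed by 1–3 mm between views. No other checks disagreed.

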